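# Close the filter canister and snap its bail shut

## Task

Close the aquarium filter canister: set its loose lid into the open mouth, the orange lip towards the yellow spring catch, so that it lies flat and fully home. Then take the wire bail by its red sleeve from where it leans back under the pipe, swing it over the lid and press it down until it snaps beneath the yellow catch and stays there by itself. Leave the other things on the table where they are.

Things in the scene. Friction and masses are not known exactly. Their poses are not given: they have to be found in the camera images.
- canister: Blue open-topped filter canister, 110 mm (x) by 140 mm (y), rim at z 102 mm, fixed on a white tray 340 x 360 x 12 mm. Origin: on the table under the canister; x points to its rear (away from the robot), y left, z up. All 'canister frame' numbers are in mm in these axes. The bail's hinge axis runs along y at x 60, z 120.
- canister_mouth (a point): Centre of the canister's mouth at rim height (canister frame -3, 0, 102); axes as the canister's. The mouth is 98 mm (x) by 128 mm (y), walls 6 mm thick.
- pipe_mid (a point): Middle of the axis of the grey pipe (50 mm diameter, along y, canister frame 190, 0, 360) on two legs of 40 mm diameter at y +/-155. It blocks an upright gripper from the leaning bail; one tilted 25 to 40 degrees, its body leaning back to the robot and the fingers pointing forward and down, passes below it.
- catch_top (a point): Point between the two yellow spring prongs of the catch at the canister's front, at the height of their noses (canister frame -74, 0, 128). Prongs at y +/-54, 26 mm wide, x -91 to -69, top at z 144. Their sloping noses give way to the front and spring back over the bail's cross bar.
- bail (a joint): Bail angle about its hinge (rad): 0 closed under the catch, pi/2 upright, 2.25 to 2.45 at the start. Bar centre in canister frame: x = 60 - 130 cos(angle), z = 120 + 130 sin(angle). Stays where it is left (stiff hinge). The bar meets the catch at about 0.14 rad; pressing it past takes about 10 to 15 N; then press on to the hard stop at 0, where it stays.
- bail_grip (a point): Centre of the red sleeve on the bail's cross bar: 14 mm diameter, 72 mm long, along the canister's y. The bail is a steel U: cross bar 166 mm long, 10 mm thick, two arms 130 mm long to the hinge at y +/-83. The axes turn with the bail (y along the bar); closed, it lies at canister frame -70, 0, 120.
- lid_grip (a point): Centre of the black grip bar (20 x 90 mm along y, 22 high) of the loose white lid, 110 x 136 mm, 0.25 kg. Axes: z up, -x to the orange lip. Below it: plate top 35 mm, plate underside 43 mm (rests on the rim), underside of the rubber plug 57 mm. Plug 90 (x) x 120 (y), 4 mm spare all round in the mouth. Home: canister frame -3, 0, 145. Starts on the table on its plug.
- lid_lip (a point): Centre of the lid's orange front lip (56 mm wide, 8 mm thick), 72 mm in front of the lid's centre; with the lid home it lies below the closed cross bar, between the catch's prongs.
- additive: White bottle with blue cap, 60 mm diameter, 140 mm high; bystander. Origin: centre of its underside.
- salt_jar: Amber jar, 70 mm diameter, 90 mm high; bystander. Origin: centre of its underside.
- dose_cup: Clear cup, 70 mm diameter, 80 mm high; bystander. Origin: centre of its underside.
- brush: Blue brush, 200 mm long, lying along its x; bystander. Origin: middle, on the table.
- screwdriver: Red screwdriver, 200 mm long, lying along its x; bystander. Origin: middle, on the table.
- union_nut: Black ring, 64 mm diameter, 22 mm high, lying on the tray to the right of the canister; bystander. Origin: centre of its underside.
- grease_pot: Small white pot with green lid, 40 mm diameter, 35 mm high, standing on the tray to the left of the canister; bystander. Origin: centre of its underside.
Mind the look-alikes: they are no part of the job. What is shaped like the part that bears lid_grip but brown or pink is not meant.

How it is judged:
On the way, in this order (a step that is already met when the one before it is completed fails the run):
1. the lid lies flat and home in the canister's mouth, lip towards the catch, with the bail still swung back (x of lid_grip in the frame of canister between -0.011 and 0.005 m and y of lid_grip in the frame of canister between -0.008 and 0.008 m and z of lid_grip in the frame of canister between 0.142 and 0.148 m and x of lid_lip in the frame of canister below -0.05 m and angle between lid_grip's own z axis and vertical below 0.06 rad and value of joint bail above 0.3 rad), for 0.2 s.
2. the bail is down beneath the catch (value of joint bail below 0.035 rad), for 0.2 s.
At the end, for the whole second after the job is handed in: the lid is home in the mouth (its grip within 8 mm sideways and 3 mm in height of its seat, flat, lip towards the catch), the bail stays beneath the catch by itself (joint below 0.035 rad), and nothing is held (x of lid_grip in the frame of canister between -0.011 and 0.005 m and y of lid_grip in the frame of canister between -0.008 and 0.008 m and z of lid_grip in the frame of canister between 0.142 and 0.148 m and x of lid_lip in the frame of canister below -0.05 m and angle between lid_grip's own z axis and vertical below 0.06 rad and value of joint bail below 0.035 rad and contact force between the fingers and bail below 0.2 N and linear speed of lid below 0.02 m/s); the robot touches nothing.
It fails at once if another thing on the table is pushed more than 30 mm away or knocked over (distance of any of additive, salt_jar, dose_cup, brush, screwdriver, union_nut, grease_pot from where it was at the start of the episode above 0.03 m or angle between any of additive, salt_jar, dose_cup, grease_pot's own z axis and vertical above 0.5 rad).
It also fails if it takes over 54 s, if anything falls off the work surface, if the arm or the gripper's body presses on something with over 40 N, if the wrist force passes 120 N, or if a joint passes its speed limit or range.

## Robot

A 6-joint arm with a two-finger parallel gripper is mounted at the origin on the work surface. World frame = base frame: x ahead of the robot, y to its left, z up, the work surface at z = 0. Lengths are in m, angles in rad, forces in N, time in s.
With the tool pointing down it reaches from about 0.4 to 0.825 m from the base axis. Payload 7 kg.
Tool frame: the origin (TCP) lies at the very end of the fingers, on their centre line; the grasp point (between the pads) lies 19 mm behind it; z points along the fingers, y is the line along which they close (so a half turn about z gives the same grasp; the last joint's range is limited). The gripper opens to 88 mm and grips with 3 to 60 N. Pads are 19 mm wide; open, the fingers measure 130 mm over their backs; the gripper's body (78 mm by 193 mm) begins 47 mm behind the grasp point.
Start: joints at [-0.994, 0.359, 0.012, 0, -1.224, -0.288], TCP at [0.192, -0.647, 0.227] pointing down, gripper open.
Joint ranges: [-3.07, 3.07], [-1.43, 2.12], [-1.02, 1.25], [-3.03, 1.67], [-3.05, -0], [-3.03, 3.03]. Speed limits (rad/s): [2.39, 2.39, 3.01, 3.14, 3.14, 3.14].

## Interface

Orientations are given as [roll, pitch, yaw] about the fixed x, y, z axes, in that order (R = Rz(yaw) Ry(pitch) Rx(roll)).
In Python, from station import arm gives the robot as it stands. The module is installed in compiled form; this text tells all that it offers.
- The arm moves only by the shell command python3 -m crank 'ROWS' [FORCE]. ROWS is JSON, a list of rows, each an object of numbers: "dx", "dy", "dz": the shift along the world's x, y, z in m; "twist": the turn about the world's z in degrees; "grip": the opening, from -1 (shut) to 1 (fully open). A call has exactly 5 rows; each row is the pose to reach, as a shift and turn from the pose commanded when the call began; what a row does not reach only later rows make up. A row lasts 1/12 s, in which the tool goes at most 41.7 mm and 7.16 degrees, less where a joint would pass 70% of its speed; a pose out of reach is approached as far as the arm can. A call with a gripper value outside its range is refused whole. The fingers move at their own pace and stop on an object; FORCE is the grip in N (left out, the last holds). Time passes only in rows, so rows that repeat a pose let the fingers close, or fill a call up. It gives the time, the measured TCP pose, the force, the opening and the grip force at its end, in the units of the state.
- arm.get_state(): the state, without advancing time (a new reading comes with each control period).
- arm.grab_frame(name): name is "scene" or "top" or "wrist"; returns the picture (400x640x3 uint8, red, green, blue); there is no depth.
- arm.get_calibration(name): a dict with "fx", "fy", "cx", "cy" (pixels), "cam_to_world" (4x4, takes a point from camera to world coordinates); the wrist camera has in their place "tool_from_camera" (4x4, takes a point from camera to tool coordinates, whose origin is the TCP and whose axes are the flange's). Camera axes: x right, y down, z forward; pixel columns grow to the right and rows downward; lengths in m; the calibration is good to about 2 mm. A picture is of the moment at which its call begins: read the wrist's pose just before it. get_calibration takes no time and is no camera call.
- arm.job_done(): hands the job in; it is judged then, once.
The state is a dict: "t": time; "q": joint angles; "qd": joint speeds; "joint_efforts": joint torques, N m; "eef_pos": TCP position; "ee_rot": TCP orientation; "force": force on the tool from outside, world axes, zero at the start; "moment": the same for the moment, N m; "width": finger opening in m; "gripper_force": force on a finger pad.
Only numpy, scipy, OpenCV 4.12 (cv2) and the standard library are available. Lean on these libraries where they do the work, as an engineer would, in place of code of your own. Each camera call takes 0.05 s, during which the arm holds its last target. There are 200 camera calls.

## Working session

There is one attempt and no reset: what is moved stays moved. The work goes in short steps, Python scripts to look and compute and a shell command to move; the robot and the scene stay as the last step left them, time stands still between calls to the robot, and variables do not carry over. Pictures are saved under pics/ and viewed, at most 10 in all, crops included, and the job is handed in when it is done.

```bash
mkdir -p pics
cat > h.py <<'E'
import numpy as np,cv2
from station import arm
def snap(n,f):
    im=arm.grab_frame(n); cv2.imwrite('pics/'+f,im[:,:,::-1]); return im
def ray(n,u,v,z):
    c=arm.get_calibration(n);T=np.array(c['cam_to_world'])
    d=T[:3,:3]@np.array([(u-c['cx'])/c['fx'],(v-c['cy'])/c['fy'],1]);o=T[:3,3]
    return o+d*(z-o[2])/d[2]
def proj(n,p):
    c=arm.get_calibration(n);T=np.array(c['cam_to_world'])
    q=T[:3,:3].T@(np.array(p)-T[:3,3]);return c['fx']*q[0]/q[2]+c['cx'],c['fy']*q[1]/q[2]+c['cy']
E
python3 - <<'E'
from h import *
a=snap('scene','s0.png');b=snap('top','t0.png')
s=arm.get_state();print(s['eef_pos'],s['ee_rot'],s['width'],s['t'])
for n in('scene','top'):print(np.round(arm.get_calibration(n)['cam_to_world'],2))
E
```

```text
[ 0.1920953  -0.64663473  0.22573866] [ 3.14011654e+00 -1.61541874e-04 -2.85290216e+00] 0.08746143254082235 0.1
[[ 0.24  0.82 -0.51  1.43]
 [ 0.97 -0.2   0.13 -0.25]
 [ 0.01 -0.53 -0.85  1.77]
 [ 0.    0.    0.    1.  ]]
[[-0.03 -0.99  0.15  0.28]
 [-1.    0.03  0.    0.02]
 [-0.01 -0.15 -0.99  1.61]
 [ 0.    0.    0.    1.  ]]
```

View pics/s0.png

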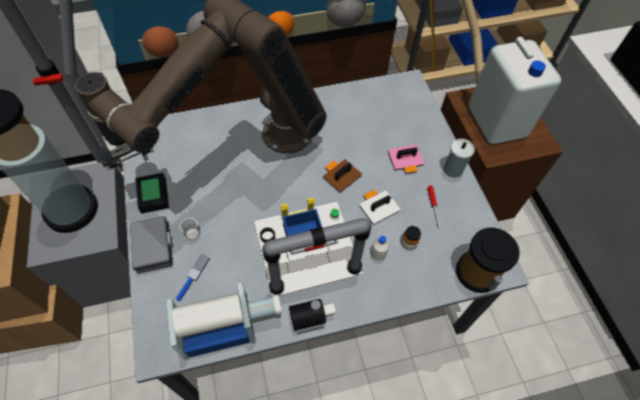

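View pics/t0.png

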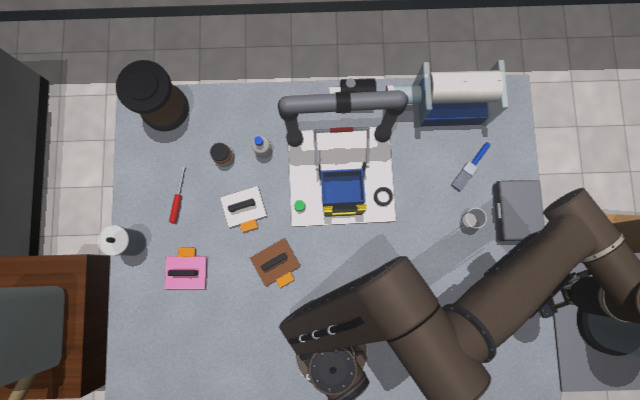

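The top view shows the candidates for the lid: white at (243,207), brown at (275,262) and pink at (185,273). I pick the white one, since the other two are decoys. The canister mouth is near (343,187), the yellow catch near (344,210), and the red sleeve near (342,130).

Run:
```python
from h import *
im=cv2.imread('pics/t0.png')
cv2.imwrite('pics/c0.png',cv2.resize(im[85:245,200:400],None,fx=4,fy=3.75,interpolation=cv2.INTER_CUBIC)[:600])
hsv=cv2.cvtColor(im,cv2.COLOR_BGR2HSV)
def blobs(name,lo,hi,roi,z,mn=15):
    m=cv2.inRange(hsv,lo,hi);k=np.zeros_like(m);x0,y0,x1,y1=roi;k[y0:y1,x0:x1]=m[y0:y1,x0:x1]
    cs,_=cv2.findContours(k,cv2.RETR_EXTERNAL,cv2.CHAIN_APPROX_NONE)
    for c in cs:
        if cv2.contourArea(c)<mn: continue
        mm=cv2.moments(c);u,v=mm['m10']/mm['m00'],mm['m01']/mm['m00']
        box=cv2.boxPoints(cv2.minAreaRect(c))
        W=np.array([ray('top',*p,z)[:2] for p in box])
        e=W[1:3]-W[0:2];L=np.linalg.norm(e,axis=1);a=np.degrees(np.arctan2(*e[L.argmax()][::-1]))%180
        print(name,np.round([u,v],1),'world',np.round(ray('top',u,v,z),4),'boxc',W.mean(0).round(4),'size',L.round(3),'ang',round(a,1))
blobs('bar',(0,0,0),(180,255,60),(222,190,266,225),.068)
blobs('lip',(8,150,120),(20,255,255),(230,205,265,240),.018)
blobs('white',(0,0,185),(180,40,255),(215,180,272,235),.022)
blobs('catch',(22,120,100),(35,255,255),(310,195,380,225),.140)
blobs('red',(0,130,60),(6,255,255),(310,115,375,140),.215)
blobs('blue',(100,120,40),(125,255,255),(305,160,380,215),.102)
blobs('tray',(0,0,170),(180,40,255),(275,115,410,240),.012)
print(arm.get_calibration('top')['fx'])
```

```text
lip [248.4 225.2] world [0.4262 0.2704 0.018 ] boxc [0.4263 0.2702] size [0.054 0.028] ang 107.1
white [242.5 206.2] world [0.4921 0.2897 0.022 ] boxc [0.4922 0.2898] size [0.138 0.109] ang 105.8
catch [333.7 210.5] world [ 0.4545 -0.0201  0.14  ] boxc [ 0.4556 -0.0386] size [0.105 0.026] ang 88.4
catch [361.  207.2] world [ 0.4625 -0.1071  0.14  ] boxc [ 0.4633 -0.1056] size [0.029 0.019] ang 88.4
red [342.2 129.2] world [ 0.6978 -0.0522  0.215 ] boxc [ 0.6972 -0.0499] size [0.065 0.009] ang 93.7
blue [342.4 185.9] world [ 0.5395 -0.0524  0.102 ] boxc [ 0.5393 -0.0528] size [0.14  0.109] ang 91.5
tray [279.1 170.9] world [0.6143 0.163  0.012 ] boxc [0.6157 0.1562] size [0.042 0.054] ang 179.1
tray [341.9 165.8] world [ 0.6265 -0.0573  0.012 ] boxc [ 0.627 -0.056] size [0.145 0.023] ang 91.5
tray [337.6 197. ] world [ 0.5165 -0.0387  0.012 ] boxc [ 0.5102 -0.0481] size [0.46  0.271] ang 91.3
tray [341.6 140.3] world [ 0.7182 -0.0595  0.012 ] boxc [ 0.718  -0.0579] size [0.178 0.065] ang 90.7
tray [307.7 140.8] world [0.72   0.0604 0.012 ] boxc [0.7216 0.0642] size [0.049 0.076] ang 2.3
tray [372.3 138.6] world [ 0.7215 -0.1679  0.012 ] boxc [ 0.7255 -0.1706] size [0.028 0.076] ang 177.4
466.4514040353471
```

View pics/c0.png

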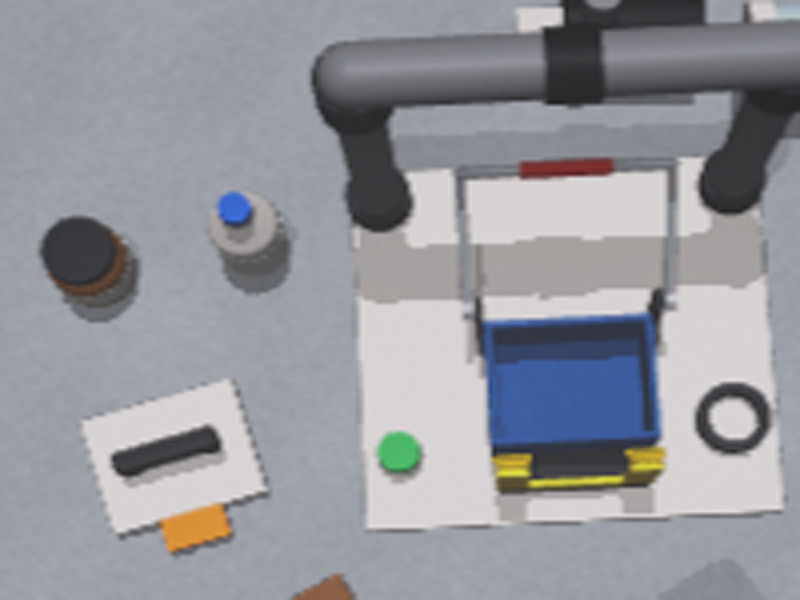

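The crop confirms it: a white lid with a black bar and an orange lip, centred at (0.492, 0.290) with yaw of about 16.3°. The canister rim measures 140x109 mm, centred at (0.539, -0.053) with yaw of about 1.5°. Next I move towards the lid.

```bash
python3 -m crank '[{"dx":0.028,"dy":0.025,"dz":0.01,"twist":7,"grip":1},{"dx":0.056,"dy":0.05,"dz":0.02,"twist":14,"grip":1},{"dx":0.084,"dy":0.075,"dz":0.03,"twist":21,"grip":1},{"dx":0.112,"dy":0.1,"dz":0.04,"twist":28,"grip":1},{"dx":0.14,"dy":0.125,"dz":0.05,"twist":35,"grip":1}]' 30
python3 -m crank '[{"dx":0.02,"dy":0.035,"twist":7,"grip":1},{"dx":0.04,"dy":0.07,"twist":14,"grip":1},{"dx":0.06,"dy":0.105,"twist":21,"grip":1},{"dx":0.08,"dy":0.14,"twist":28,"grip":1},{"dx":0.1,"dy":0.175,"twist":35,"grip":1}]'
python3 -m crank '[{"dx":0.005,"dy":0.04,"twist":4,"grip":1},{"dx":0.01,"dy":0.08,"twist":8,"grip":1},{"dx":0.015,"dy":0.12,"twist":12,"grip":1},{"dx":0.02,"dy":0.16,"twist":16,"grip":1},{"dx":0.025,"dy":0.2,"twist":20,"grip":1}]'
python3 -m crank '[{"dx":0.005,"dy":0.04,"grip":1},{"dx":0.01,"dy":0.08,"grip":1},{"dx":0.015,"dy":0.12,"grip":1},{"dx":0.02,"dy":0.16,"grip":1},{"dx":0.025,"dy":0.2,"grip":1}]'
```

```text
t: 0.52
eef_pos: [0.333, -0.5206, 0.2766]
ee_rot: [3.141, 0.0, -2.236]
force: [1.2, -0.3, 0.8]
width: 0.0876
gripper_force: 0.0invalid input at $[0]: expected keys dx, dy, dz, twist, grip
invalid input at $[0]: expected keys dx, dy, dz, twist, grip
invalid input at $[0]: expected keys dx, dy, dz, twist, grip
```

```bash
python3 -m crank '[{"dx":0.02,"dy":0.035,"dz":0,"twist":7,"grip":1},{"dx":0.04,"dy":0.07,"dz":0,"twist":14,"grip":1},{"dx":0.06,"dy":0.105,"dz":0,"twist":21,"grip":1},{"dx":0.08,"dy":0.14,"dz":0,"twist":28,"grip":1},{"dx":0.1,"dy":0.175,"dz":0,"twist":35,"grip":1}]'
python3 -m crank '[{"dx":0.005,"dy":0.04,"dz":0,"twist":4,"grip":1},{"dx":0.01,"dy":0.08,"dz":0,"twist":8,"grip":1},{"dx":0.015,"dy":0.12,"dz":0,"twist":12,"grip":1},{"dx":0.02,"dy":0.16,"dz":0,"twist":16,"grip":1},{"dx":0.025,"dy":0.2,"dz":0,"twist":20,"grip":1}]'
```

```text
t: 0.93
eef_pos: [0.4326, -0.3451, 0.2764]
ee_rot: [3.141, 0.0, -1.625]
force: [1.4, 1.0, -0.1]
width: 0.0875
gripper_force: 0.0
t: 1.35
eef_pos: [0.4568, -0.1451, 0.2764]
ee_rot: [3.142, 0.0, -1.279]
force: [0.3, 0.5, 0.1]
width: 0.0875
gripper_force: 0.0
```

```bash
python3 -m crank '[{"dx":0.004,"dy":0.04,"dz":0.02,"twist":0,"grip":1},{"dx":0.008,"dy":0.07,"dz":0.04,"twist":0,"grip":1},{"dx":0.01,"dy":0.09,"dz":0.06,"twist":0,"grip":1},{"dx":0.01,"dy":0.09,"dz":0.06,"twist":0,"grip":1},{"dx":0.01,"dy":0.09,"dz":0.06,"twist":0,"grip":1}]'
cat >> h.py <<'E'
from scipy.spatial.transform import Rotation as Ro
def wpose():
    s=arm.get_state();T=np.eye(4);T[:3,:3]=Ro.from_euler('xyz',s['ee_rot']).as_matrix();T[:3,3]=s['eef_pos']
    return T@np.array(arm.get_calibration('wrist')['tool_from_camera'])
def wray(T,u,v,z):
    c=arm.get_calibration('wrist');d=T[:3,:3]@np.array([(u-c['cx'])/c['fx'],(v-c['cy'])/c['fy'],1]);o=T[:3,3]
    return o+d*(z-o[2])/d[2]
E
python3 - <<'E'
from h import *
T=wpose();np.save('T1.npy',T);snap('wrist','w1.png');print(T.round(3))
E
```

```text
t: 1.77
eef_pos: [0.4676, -0.0557, 0.3374]
ee_rot: [-3.14, 0.0, -1.279]
force: [0.5, 0.5, -1.2]
width: 0.0873
gripper_force: 0.0
[[-0.957 -0.279 -0.074  0.488]
 [-0.289  0.923  0.254 -0.122]
 [-0.002  0.264 -0.964  0.496]
 [ 0.     0.     0.     1.   ]]
```

View pics/w1.png

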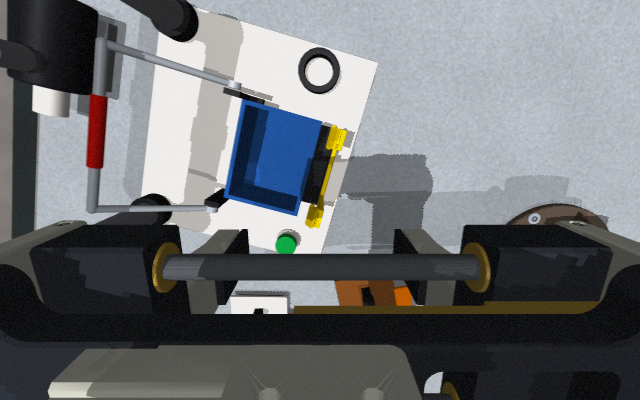

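Run:
```python
from h import *
T=np.load('T1.npy');im=cv2.imread('pics/w1.png');hsv=cv2.cvtColor(im,cv2.COLOR_BGR2HSV)
def big(lo,hi,roi):
    m=cv2.inRange(hsv,lo,hi);k=np.zeros_like(m);x0,y0,x1,y1=roi;k[y0:y1,x0:x1]=m[y0:y1,x0:x1]
    return max(cv2.findContours(k,cv2.RETR_EXTERNAL,cv2.CHAIN_APPROX_NONE)[0],key=cv2.contourArea)
c=big((100,120,20),(125,255,255),(200,80,350,230))
W=np.array([wray(T,*p[0],.102)[:2] for p in c]);r=cv2.minAreaRect((W*1000).astype(np.float32));print('rim',r)
print('px',cv2.boxPoints(cv2.minAreaRect(c)).round())
for roi in((280,110,360,160),(280,190,345,240)):
    c=big((22,120,100),(35,255,255),roi);u,v=c[:,0].mean(0);print('prong',u,v,wray(T,u,v,.138).round(4))
c=big((0,130,60),(6,255,255),(70,70,120,190));r=cv2.minAreaRect(c);u,v=r[0]
# tri with top
o2=T[:3,3];d2=wray(T,u,v,0)-o2;C=np.array(arm.get_calibration('top')['cam_to_world'])[:3,3];d1=ray('top',342.2,129.2,0)-C
s=np.linalg.lstsq(np.c_[d1,-d2],o2-C,rcond=None)[0];print('sleeve',u,v,C+s[0]*d1,o2+s[1]*d2)
g=(hsv[...,1]>100)&(hsv[...,0]>50)&(hsv[...,0]<75);v,u=np.nonzero(g);print('pot',wray(T,u.mean(),v.mean(),.047))
# tray right corner + nut
for p in((377,63),(325,250),(190,3),(143,221)):print(p,wray(T,*p,.012).round(4))
```

```text
rim ((539.8238525390625, -52.350914001464844), (112.62030029296875, 141.34747314453125), 0.906110405921936)
px [[218. 196.]
 [242.  98.]
 [323. 118.]
 [299. 216.]]
prong 334.85393258426967 141.85393258426967 [ 0.4649 -0.1047  0.138 ]
prong 314.1290322580645 216.29032258064515 [ 0.462  -0.0034  0.138 ]
sleeve 96.1015396118164 130.67230224609375 [ 0.69910399 -0.05244186  0.21121036] [ 0.69792062 -0.05073935  0.21076606]
pot [0.50868346 0.08799159 0.047     ]
(377, 63) [ 0.4301 -0.2336  0.012 ]
(325, 250) [0.4146 0.0964 0.012 ]
(190, 3) [ 0.7258 -0.2304  0.012 ]
(143, 221) [0.7487 0.1374 0.012 ]
```

Measured: canister origin (0.5395, -0.0525), yaw about 1.4°, and bail angle about 2.40 rad. The top and wrist views agree. Now I pick up the lid.

```bash
python3 -m crank '[{"dx":0.003,"dy":0.041,"dz":0,"twist":0,"grip":1},{"dx":0.006,"dy":0.082,"dz":0,"twist":0,"grip":1},{"dx":0.009,"dy":0.123,"dz":0,"twist":0,"grip":1},{"dx":0.012,"dy":0.164,"dz":0,"twist":0,"grip":1},{"dx":0.015,"dy":0.205,"dz":0,"twist":0,"grip":1}]'
python3 -m crank '[{"dx":0.002,"dy":0.035,"dz":-0.02,"twist":-0.4,"grip":1},{"dx":0.004,"dy":0.07,"dz":-0.04,"twist":-0.4,"grip":1},{"dx":0.006,"dy":0.105,"dz":-0.06,"twist":-0.4,"grip":1},{"dx":0.0095,"dy":0.141,"dz":-0.08,"twist":-0.4,"grip":1},{"dx":0.0095,"dy":0.141,"dz":-0.11,"twist":-0.4,"grip":1}]'
python3 - <<'E'
from h import *
T=wpose();im=snap('wrist','w2.png');print(arm.get_state()['eef_pos'])
E
```

```text
t: 2.23
eef_pos: [0.4817, 0.1485, 0.3356]
ee_rot: [3.14, -0.0, -1.284]
force: [1.2, -0.1, 0.2]
width: 0.0877
gripper_force: 0.0
t: 2.65
eef_pos: [0.4931, 0.293, 0.2252]
ee_rot: [-3.14, 0.0, -1.287]
force: [1.7, 0.1, 0.7]
width: 0.0876
gripper_force: 0.0
[0.48936005 0.2888145  0.21757412]
```

View pics/w2.png

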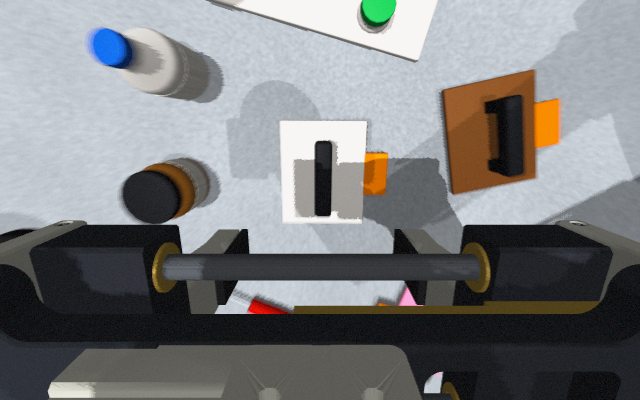

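Wrist view: the white lid's bar is at (323,178), in line with the fingers and centred between them. I descend.

```bash
python3 -m crank '[{"dx":0,"dy":0,"dz":-0.04,"twist":0,"grip":1},{"dx":0,"dy":0,"dz":-0.08,"twist":0,"grip":1},{"dx":0,"dy":0,"dz":-0.12,"twist":0,"grip":1},{"dx":0,"dy":0,"dz":-0.14,"twist":0,"grip":1},{"dx":0,"dy":0,"dz":-0.14,"twist":0,"grip":1}]'
python3 - <<'E'
from h import *
T=wpose();im=snap('wrist','w3.png');s=arm.get_state();print(s['eef_pos'],s['ee_rot'])
hsv=cv2.cvtColor(im,cv2.COLOR_RGB2HSV)
m=cv2.inRange(hsv,(0,0,0),(180,255,50));m[225:]=0;m[:, :200]=0;m[:,440:]=0
for c in cv2.findContours(m,0,1)[0]:
    if cv2.contourArea(c)>300:
        x=cv2.minAreaRect(c);print(x,wray(T,*x[0],.066).round(4),cv2.boundingRect(c))
E
```

```text
t: 3.12
eef_pos: [0.4892, 0.2847, 0.0813]
ee_rot: [3.132, -0.005, -1.292]
force: [-1.5, 0.0, -0.1]
width: 0.0877
gripper_force: 0.0
[0.49078142 0.28622252 0.08430771] [ 3.13620728 -0.00347683 -1.2906881 ]
((313.5, 193.5), (29.0, 61.0), 0.0) [0.5011 0.261  0.066 ] (299, 163, 30, 62)
```

```bash
python3 -m crank '[{"dx":0,"dy":0.002,"dz":-0.03,"twist":0,"grip":1},{"dx":0,"dy":0.002,"dz":-0.048,"twist":0,"grip":1},{"dx":0,"dy":0.002,"dz":-0.048,"twist":0,"grip":1},{"dx":0,"dy":0.002,"dz":-0.048,"twist":0,"grip":-1},{"dx":0,"dy":0.002,"dz":-0.048,"twist":0,"grip":-1}]' 30
python3 -m crank '[{"dx":0,"dy":0,"dz":0,"twist":0,"grip":-1},{"dx":0,"dy":0,"dz":0,"twist":0,"grip":-1},{"dx":0,"dy":0,"dz":0,"twist":0,"grip":-1},{"dx":0,"dy":0,"dz":0,"twist":0,"grip":-1},{"dx":0,"dy":0,"dz":0,"twist":0,"grip":-1}]' 30
```

```text
t: 3.58
eef_pos: [0.493, 0.2916, 0.0409]
ee_rot: [-3.139, 0.001, -1.289]
force: [1.0, 0.3, 0.4]
width: 0.0793
gripper_force: 0.0
t: 4.0
eef_pos: [0.4918, 0.2911, 0.0389]
ee_rot: [-3.141, 0.0, -1.289]
force: [0.4, 0.5, -0.4]
width: 0.0463
gripper_force: 0.0
```

```bash
python3 -m crank '[{"dx":0,"dy":0,"dz":0,"twist":0,"grip":-1},{"dx":0,"dy":0,"dz":0,"twist":0,"grip":-1},{"dx":0,"dy":0,"dz":0,"twist":0,"grip":-1},{"dx":0,"dy":0,"dz":0,"twist":0,"grip":-1},{"dx":0,"dy":0,"dz":0,"twist":0,"grip":-1}]' 30
python3 -m crank '[{"dx":0,"dy":0,"dz":0.0,"twist":0,"grip":-1},{"dx":0,"dy":0,"dz":0.02,"twist":0,"grip":-1},{"dx":0,"dy":0,"dz":0.05,"twist":0,"grip":-1},{"dx":0,"dy":0,"dz":0.09,"twist":0,"grip":-1},{"dx":0,"dy":0,"dz":0.13,"twist":0,"grip":-1}]' 30
```

```text
t: 4.42
eef_pos: [0.4917, 0.291, 0.0385]
ee_rot: [3.142, -0.0, -1.289]
force: [0.2, 0.1, -0.5]
width: 0.0196
gripper_force: 30.0
t: 4.83
eef_pos: [0.4908, 0.2901, 0.1689]
ee_rot: [3.139, -0.002, -1.289]
force: [1.6, 0.7, -1.5]
width: 0.0197
gripper_force: 30.0
```

```bash
python3 -m crank '[{"dx":0.003,"dy":-0.02,"dz":0.01,"twist":-2,"grip":-1},{"dx":0.007,"dy":-0.05,"dz":0.02,"twist":-4,"grip":-1},{"dx":0.012,"dy":-0.088,"dz":0.03,"twist":-6,"grip":-1},{"dx":0.017,"dy":-0.127,"dz":0.035,"twist":-8,"grip":-1},{"dx":0.022,"dy":-0.166,"dz":0.035,"twist":-10,"grip":-1}]' 30
python3 -m crank '[{"dx":0.005,"dy":-0.04,"dz":0,"twist":-1,"grip":-1},{"dx":0.01,"dy":-0.08,"dz":0,"twist":-2,"grip":-1},{"dx":0.015,"dy":-0.12,"dz":0,"twist":-3,"grip":-1},{"dx":0.02,"dy":-0.155,"dz":0,"twist":-4,"grip":-1},{"dx":0.023,"dy":-0.176,"dz":0,"twist":-4.7,"grip":-1}]' 30
python3 -m crank '[{"dx":0,"dy":0,"dz":0,"twist":0,"grip":-1},{"dx":0,"dy":0,"dz":0,"twist":0,"grip":-1},{"dx":0,"dy":0,"dz":0,"twist":0,"grip":-1},{"dx":0,"dy":0,"dz":0,"twist":0,"grip":-1},{"dx":0,"dy":0,"dz":0,"twist":0,"grip":-1}]' 30
python3 - <<'E'
from h import *
T=wpose();np.save('T4.npy',T);im=snap('wrist','w4.png');s=arm.get_state();print(s['eef_pos'],s['ee_rot'])
E
```

```text
t: 5.25
eef_pos: [0.5138, 0.1238, 0.2048]
ee_rot: [-3.14, 0.001, -1.464]
force: [0.7, -0.4, -2.1]
width: 0.0195
gripper_force: 30.0
t: 5.67
eef_pos: [0.5361, -0.0541, 0.2032]
ee_rot: [3.141, -0.0, -1.548]
force: [0.1, -0.1, -2.0]
width: 0.0199
gripper_force: 30.0
t: 6.08
eef_pos: [0.5367, -0.0501, 0.2035]
ee_rot: [3.142, 0.0, -1.544]
force: [-1.0, 0.5, -2.0]
width: 0.0199
gripper_force: 30.0
[ 0.5366763  -0.05012375  0.20357517] [-3.14158924e+00  6.27761254e-05 -1.54403997e+00]
```

View pics/w4.png

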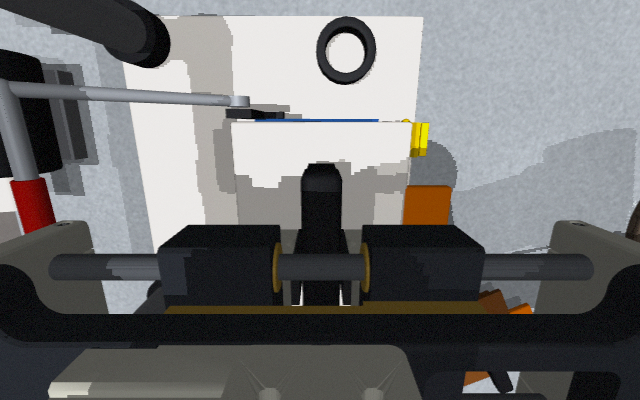

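The view shows the held lid over the mouth with its lip to the catch side. The plate's far edge runs from (231,124) to (411,122). I compute the lid centre from that edge and the lip.

Run:
```python
from h import *
T=np.load('T4.npy');im=cv2.imread('pics/w4.png');hsv=cv2.cvtColor(im,cv2.COLOR_BGR2HSV)
def sub(f):
    return f
w=cv2.inRange(hsv,(0,0,150),(180,40,255))
# far edge: blue/dark to white transition scanning columns
g=cv2.cvtColor(im,cv2.COLOR_BGR2GRAY).astype(int)
pts=[]
for u in range(260,372,4):
    b=np.nonzero((hsv[112:130,u,1]>120))[0]
    if len(b): pts.append((u,112+b.max()+.8))
p=np.array(pts);k=np.polyfit(p[:,0],p[:,1],1);print('far edge',k)
A=wray(T,240,np.polyval(k,240),.187);B=wray(T,400,np.polyval(k,400),.187)
print('far edge y',A,B,'yaw',np.degrees(np.arctan2(*(A-B)[[1,0]])))
for v in(140,150): # left/right plate edges
    row=g[v];print(v,wray(T,233,v,.187).round(4),wray(T,411,v,.187).round(4), row[226:240],row[404:418])
m=cv2.inRange(hsv,(5,150,80),(20,255,255));m[230:]=0
c=max(cv2.findContours(m,0,1)[0],key=cv2.contourArea);x,y,ww,h=cv2.boundingRect(c);print('lip',x,y,ww,h,wray(T,x+ww-.5,y,.187),wray(T,x,y,.187))
s=cv2.inRange(hsv,(0,0,0),(180,255,60));print('bar far',wray(T,321,163,.2135))
```

```text
far edge [1.23152709e-02 1.17575862e+02]
far edge y [ 0.58693327 -0.11932982  0.187     ] [ 0.49117033 -0.12087532  0.187     ] yaw 0.9246043637717308
140 [ 0.5917 -0.1078  0.187 ] [ 0.4834 -0.1108  0.187 ] [139 139 139 139 138 124 210 232 234 232 235 234 234 234] [233 233 234 234 234 234 210 169 157 156 156 179 189 191]
150 [ 0.5921 -0.1017  0.187 ] [ 0.4827 -0.1048  0.187 ] [139 138 139 141 138 135 147 218 232 233 233 233 234 235] [233 234 235 233 234 226 132  85  84  86  94 101 101 100]
lip 403 185 49 40 [ 0.45457099 -0.08360964  0.187     ] [ 0.48534671 -0.08274437  0.187     ]
bar far [ 0.53790663 -0.09896675  0.2135    ]
```

The lid centre is at about (0.537, -0.053) with yaw 1.5°, against a target of (0.5365, -0.0526) and 1.4°. That is within the spare room, so I lower it.

```bash
python3 -m crank '[{"dx":-0.0005,"dy":0,"dz":-0.02,"twist":0,"grip":-1},{"dx":-0.0005,"dy":0,"dz":-0.04,"twist":0,"grip":-1},{"dx":-0.0005,"dy":0,"dz":-0.05,"twist":0,"grip":-1},{"dx":-0.0005,"dy":0,"dz":-0.055,"twist":0,"grip":-1},{"dx":-0.0005,"dy":0,"dz":-0.06,"twist":0,"grip":-1}]' 30
python3 -m crank '[{"dx":0,"dy":0,"dz":-0.005,"twist":0,"grip":-1},{"dx":0,"dy":0,"dz":-0.01,"twist":0,"grip":-1},{"dx":0,"dy":0,"dz":-0.014,"twist":0,"grip":-1},{"dx":0,"dy":0,"dz":-0.017,"twist":0,"grip":-1},{"dx":0,"dy":0,"dz":-0.017,"twist":0,"grip":-1}]' 30
```

```text
t: 6.55
eef_pos: [0.5364, -0.0507, 0.1434]
ee_rot: [3.141, -0.0, -1.545]
force: [0.2, 0.3, -1.6]
width: 0.0197
gripper_force: 30.0
t: 6.97
eef_pos: [0.5369, -0.0509, 0.1266]
ee_rot: [-3.14, 0.0, -1.545]
force: [3.5, -0.2, -3.5]
width: 0.0199
gripper_force: 30.0
```

```bash
python3 -m crank '[{"dx":0,"dy":0,"dz":-0.002,"twist":0,"grip":-1},{"dx":0,"dy":0,"dz":-0.002,"twist":0,"grip":-1},{"dx":0,"dy":0,"dz":-0.002,"twist":0,"grip":-1},{"dx":0,"dy":0,"dz":-0.002,"twist":0,"grip":-1},{"dx":0,"dy":0,"dz":-0.002,"twist":0,"grip":-1}]' 30
python3 -m crank '[{"dx":0,"dy":0,"dz":0,"twist":0,"grip":0},{"dx":0,"dy":0,"dz":0,"twist":0,"grip":0},{"dx":0,"dy":0,"dz":0,"twist":0,"grip":0},{"dx":0,"dy":0,"dz":0,"twist":0,"grip":0},{"dx":0,"dy":0,"dz":0,"twist":0,"grip":0}]' 30
```

```text
t: 7.38
eef_pos: [0.537, -0.0509, 0.1264]
ee_rot: [-3.139, 0.0, -1.545]
force: [-1.6, 2.1, 11.0]
width: 0.02
gripper_force: 30.0
t: 7.8
eef_pos: [0.536, -0.0511, 0.1244]
ee_rot: [3.141, -0.0, -1.546]
force: [-0.4, 0.0, -0.4]
width: 0.0428
gripper_force: 0.0
```

The lid is seated: 11 N of reaction at TCP z 0.1264, then the fingers opened.

The interface can't tilt the tool. So I will first raise the bail by its +y arm, with the gripper closing along y in front of the pipe. After that I take the red sleeve.

```bash
python3 -m crank '[{"dx":0,"dy":0,"dz":0.01,"twist":0,"grip":0},{"dx":0,"dy":0,"dz":0.04,"twist":0,"grip":0},{"dx":0,"dy":0,"dz":0.08,"twist":0,"grip":0},{"dx":0,"dy":0,"dz":0.115,"twist":-4,"grip":0},{"dx":0,"dy":0,"dz":0.135,"twist":-10,"grip":0}]' 30
python3 -m crank '[{"dx":0.01,"dy":0.015,"dz":0,"twist":-7,"grip":0},{"dx":0.02,"dy":0.03,"dz":0,"twist":-14,"grip":0},{"dx":0.03,"dy":0.045,"dz":0,"twist":-21,"grip":0},{"dx":0.04,"dy":0.06,"dz":0,"twist":-28,"grip":0},{"dx":0.05,"dy":0.075,"dz":0,"twist":-35,"grip":0}]' 30
python3 -m crank '[{"dx":0.003,"dy":0.009,"dz":0,"twist":-7,"grip":0},{"dx":0.005,"dy":0.009,"dz":0,"twist":-14,"grip":0},{"dx":0.005,"dy":0.009,"dz":0,"twist":-21,"grip":0},{"dx":0.005,"dy":0.009,"dz":0,"twist":-28,"grip":0},{"dx":0.005,"dy":0.009,"dz":0,"twist":-35,"grip":0}]' 30
python3 -m crank '[{"dx":0,"dy":0,"dz":0,"twist":-7,"grip":0},{"dx":0,"dy":0,"dz":-0.02,"twist":-10,"grip":0},{"dx":0,"dy":0,"dz":-0.04,"twist":-10,"grip":0},{"dx":0,"dy":0,"dz":-0.06,"twist":-10,"grip":0},{"dx":0,"dy":0,"dz":-0.06,"twist":-10,"grip":0}]' 30
python3 - <<'E'
from h import *
T=wpose();np.save('T5.npy',T);snap('wrist','w5.png');print(arm.get_state()['q'],T[:3,3])
snap('top','t5.png')
E
```

```text
t: 8.22
eef_pos: [0.5375, -0.0512, 0.2648]
ee_rot: [-3.136, 0.001, -1.722]
force: [1.0, -0.0, 0.9]
width: 0.0438
gripper_force: 0.0
t: 8.63
eef_pos: [0.5866, 0.0246, 0.2605]
ee_rot: [-3.141, 0.0, -2.337]
force: [0.4, 0.6, 1.0]
width: 0.044
gripper_force: 0.0
t: 9.05
eef_pos: [0.5912, 0.033, 0.2602]
ee_rot: [-3.141, -0.0, -2.948]
force: [-0.1, 0.2, 0.5]
width: 0.0438
gripper_force: 0.0
t: 9.47
eef_pos: [0.5889, 0.0325, 0.1962]
ee_rot: [-3.141, -0.006, -3.117]
force: [-1.5, 0.0, -1.2]
width: 0.0438
gripper_force: 0.0
[ 3.85549919e-01  2.43724847e-01 -2.17001464e-01 -2.60669972e-04
 -1.11384083e+00 -1.93106589e+00] [0.51895168 0.03228303 0.35511543]
```

View pics/w5.png

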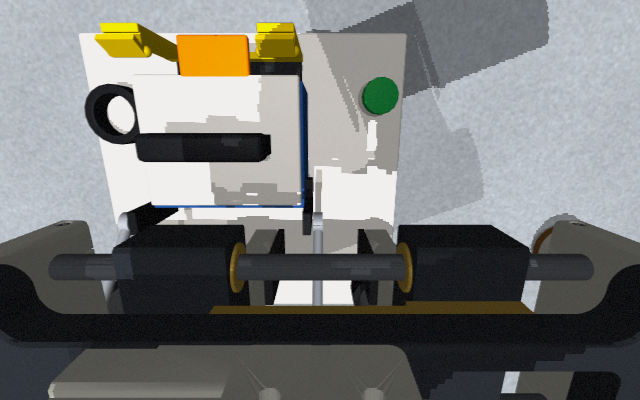

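Wrist view: the lid lies flat with its lip (213,55) between the prongs. The bail's +y arm (318,250) runs between the fingers. I advance along it and grip.

```bash
python3 - <<'E'
from h import *
T=np.load('T5.npy')
p=wray(T,203,147,.156);d=p[:2]-np.array([.5395,-.0525]);c,s=np.cos(.0244),np.sin(.0244);print('lid canister',c*d[0]+s*d[1],-s*d[0]+c*d[1])
for q in((134,75),(300,76),(152,205),(303,205)):print(wray(T,*q,.11))
E
python3 -m crank '[{"dx":0.01,"dy":0,"dz":-0.015,"twist":0,"grip":0},{"dx":0.02,"dy":0,"dz":-0.03,"twist":0,"grip":0},{"dx":0.035,"dy":0,"dz":-0.036,"twist":0,"grip":0},{"dx":0.05,"dy":0,"dz":-0.036,"twist":0,"grip":0},{"dx":0.061,"dy":0,"dz":-0.036,"twist":0,"grip":0}]' 40
python3 -m crank '[{"dx":0,"dy":0,"dz":0,"twist":0,"grip":-0.5},{"dx":0,"dy":0,"dz":0,"twist":0,"grip":-1},{"dx":0,"dy":0,"dz":0,"twist":0,"grip":-1},{"dx":0,"dy":0,"dz":0,"twist":0,"grip":-1},{"dx":0,"dy":0,"dz":0,"twist":0,"grip":-1}]' 40
```

```text
lid canister -0.002916024624925117 0.003196036567226109
[ 0.48468131 -0.11910993  0.11      ]
[0.48197274 0.0145547  0.11      ]
[ 0.593668   -0.11865979  0.11      ]
[0.59011519 0.01801612 0.11      ]
t: 9.98
eef_pos: [0.654, 0.033, 0.1652]
ee_rot: [-3.141, 0.002, -3.116]
force: [0.4, 0.9, 0.2]
width: 0.0438
gripper_force: 0.0
t: 10.4
eef_pos: [0.6519, 0.033, 0.1643]
ee_rot: [3.141, 0.001, -3.116]
force: [0.2, -0.1, -0.5]
width: 0.0159
gripper_force: 0.0
```

```bash
python3 -m crank '[{"dx":0,"dy":0,"dz":-0.005,"twist":0,"grip":-0.65},{"dx":0,"dy":0,"dz":-0.005,"twist":0,"grip":-0.65},{"dx":0,"dy":0,"dz":-0.005,"twist":0,"grip":-1},{"dx":0,"dy":0,"dz":-0.005,"twist":0,"grip":-1},{"dx":0,"dy":0,"dz":-0.005,"twist":0,"grip":-1}]' 40
python3 -m crank '[{"dx":0,"dy":0,"dz":0,"twist":0,"grip":-1},{"dx":0,"dy":0,"dz":0,"twist":0,"grip":-1},{"dx":0,"dy":0,"dz":0,"twist":0,"grip":-1},{"dx":0,"dy":0,"dz":0,"twist":0,"grip":-1},{"dx":0,"dy":0,"dz":0,"twist":0,"grip":-1}]' 40
```

```text
t: 10.82
eef_pos: [0.6518, 0.0314, 0.1583]
ee_rot: [-3.139, -0.001, -3.117]
force: [-0.3, -6.8, -0.3]
width: 0.0066
gripper_force: 40.0
t: 11.23
eef_pos: [0.6518, 0.0314, 0.1583]
ee_rot: [-3.14, -0.001, -3.117]
force: [0.7, -6.4, -1.7]
width: 0.0068
gripper_force: 40.0
```

```bash
python3 -m crank '[{"dx":-0.003,"dy":0,"dz":0.003,"twist":0,"grip":-1},{"dx":-0.0062,"dy":0,"dz":0.006,"twist":0,"grip":-1},{"dx":-0.0129,"dy":0,"dz":0.0112,"twist":0,"grip":-1},{"dx":-0.0204,"dy":0,"dz":0.0156,"twist":0,"grip":-1},{"dx":-0.0204,"dy":0,"dz":0.0156,"twist":0,"grip":-1}]' 40
python3 - <<'E'
from h import *
im=snap('top','t6.png');s=snap('scene','s6.png')
a=cv2.resize(im[90:230,270:420],(400,373));b=cv2.resize(s[180:310,230:390],(400,325))
o=np.zeros((373,800,3),np.uint8);o[:,:400]=a;o[:325,400:]=b;cv2.imwrite('pics/c6.png',o[:,:,::-1])
E
```

```text
t: 11.65
eef_pos: [0.631, 0.0309, 0.1741]
ee_rot: [-3.139, -0.001, -3.117]
force: [1.4, -7.9, -3.2]
width: 0.0069
gripper_force: 40.0
```

View pics/c6.png

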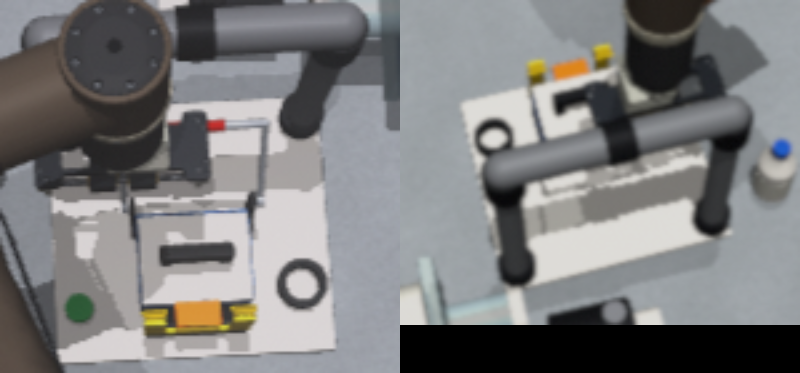

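The bail follows the gripper: in the left crop the bar's free corner has moved forward to (267,122). I regrip further out along the arm, then swing to upright.

```bash
python3 - <<'E'
from h import *
c,s=np.cos(.0244),np.sin(.0244)
for a in(2.0,2.05,2.1,2.4):
    x=.06-.13*np.cos(a);y=-.083;print(a,proj('top',[.5395+c*x-s*y,-.0525+s*x+c*y,.12+.13*np.sin(a)]))
E
python3 -m crank '[{"dx":0,"dy":0,"dz":0,"twist":0,"grip":-0.65},{"dx":0,"dy":0,"dz":0,"twist":0,"grip":-0.65},{"dx":0.004,"dy":0,"dz":0.008,"twist":0,"grip":-0.65},{"dx":0.0097,"dy":0,"dz":0.0186,"twist":0,"grip":-0.65},{"dx":0.0097,"dy":0,"dz":0.0186,"twist":0,"grip":-1}]' 40
python3 -m crank '[{"dx":0,"dy":0,"dz":0,"twist":0,"grip":-1},{"dx":0,"dy":0,"dz":0,"twist":0,"grip":-1},{"dx":0,"dy":0,"dz":0,"twist":0,"grip":-1},{"dx":0,"dy":0,"dz":0,"twist":0,"grip":-1},{"dx":0,"dy":0,"dz":0,"twist":0,"grip":-1}]' 40
```

```text
2.0 (np.float64(369.530474090523), np.float64(139.75603449882783))
2.05 (np.float64(369.30750101057015), np.float64(138.14542713775973))
2.1 (np.float64(369.0795633178559), np.float64(136.61686604057684))
2.4 (np.float64(367.64872604995367), np.float64(129.3635457003406))
t: 12.17
eef_pos: [0.6437, 0.0334, 0.1953]
ee_rot: [3.141, 0.004, -3.116]
force: [1.3, -1.4, 2.0]
width: 0.012
gripper_force: 1.2
t: 12.58
eef_pos: [0.6436, 0.0313, 0.195]
ee_rot: [-3.139, 0.005, -3.116]
force: [3.7, -7.9, 7.8]
width: 0.0064
gripper_force: 40.0
```

```bash
python3 -m crank '[{"dx":-0.006,"dy":0,"dz":0.003,"twist":0,"grip":-1},{"dx":-0.0123,"dy":0,"dz":0.006,"twist":0,"grip":-1},{"dx":-0.0254,"dy":0,"dz":0.0101,"twist":0,"grip":-1},{"dx":-0.039,"dy":-0.001,"dz":0.0122,"twist":0,"grip":-1},{"dx":-0.0527,"dy":-0.001,"dz":0.0123,"twist":0,"grip":-1}]' 40
python3 - <<'E'
from h import *
im=snap('top','t7.png');hsv=cv2.cvtColor(im,cv2.COLOR_RGB2HSV)
m=cv2.inRange(hsv,(0,130,60),(6,255,255));m[:100]=0;m[220:]=0;m[:,:300]=0;m[:,400:]=0
v,u=np.nonzero(m);print(u.min(),u.max(),v.min(),v.max(),v.mean())
c,s=np.cos(.0244),np.sin(.0244)
for a in(1.3,1.4,1.5,1.6,1.7):
    for y in(-.036,0,.036):
        x=.06-.13*np.cos(a);print(a,y,np.round(proj('top',[.5395+c*x-s*y,-.0525+s*x+c*y,.12+.13*np.sin(a)]),1))
E
```

```text
t: 13.0
eef_pos: [0.5889, 0.0315, 0.2056]
ee_rot: [3.142, 0.001, -3.117]
force: [0.8, 0.2, 0.5]
width: 0.0011
gripper_force: 0.0
349 354 148 151 149.5
1.3 -0.036 [356.1 168.8]
1.3 0 [344.  169.4]
1.3 0.036 [332. 170.]
1.4 -0.036 [355.9 164.4]
1.4 0 [343.8 165. ]
1.4 0.036 [331.8 165.6]
1.5 -0.036 [355.6 160.1]
1.5 0 [343.6 160.7]
1.5 0.036 [331.6 161.3]
1.6 -0.036 [355.4 155.8]
1.6 0 [343.3 156.4]
1.6 0.036 [331.3 157. ]
1.7 -0.036 [355.1 151.7]
1.7 0 [343.1 152.3]
1.7 0.036 [331.1 152.9]
```

It slipped off the arm partway because the pads were only about 4 mm onto it. The bail is now at about 1.76 rad. I regrip deeper and continue.

```bash
python3 -m crank '[{"dx":0,"dy":0.001,"dz":-0.007,"twist":0,"grip":-0.5},{"dx":0,"dy":0.001,"dz":-0.007,"twist":0,"grip":-0.5},{"dx":0,"dy":0.001,"dz":-0.007,"twist":0,"grip":-0.5},{"dx":0,"dy":0.001,"dz":-0.007,"twist":0,"grip":-0.5},{"dx":0,"dy":0.001,"dz":-0.007,"twist":0,"grip":-0.5}]' 40
python3 -m crank '[{"dx":0.01,"dy":0.001,"dz":0,"twist":0,"grip":-0.5},{"dx":0.02,"dy":0.001,"dz":0,"twist":0,"grip":-0.5},{"dx":0.028,"dy":0.001,"dz":0,"twist":0,"grip":-0.5},{"dx":0.028,"dy":0.001,"dz":0,"twist":0,"grip":-1},{"dx":0.028,"dy":0.001,"dz":0,"twist":0,"grip":-1}]' 40
python3 -m crank '[{"dx":0,"dy":0,"dz":0,"twist":0,"grip":-1},{"dx":0,"dy":0,"dz":0,"twist":0,"grip":-1},{"dx":0,"dy":0,"dz":0,"twist":0,"grip":-1},{"dx":0,"dy":0,"dz":0,"twist":0,"grip":-1},{"dx":0,"dy":0,"dz":0,"twist":0,"grip":-1}]' 40
```

```text
t: 13.47
eef_pos: [0.5892, 0.0331, 0.1977]
ee_rot: [-3.141, -0.0, -3.116]
force: [0.1, -0.5, 0.1]
width: 0.021
gripper_force: 0.0
t: 13.88
eef_pos: [0.6175, 0.0337, 0.1975]
ee_rot: [-3.141, -0.001, -3.117]
force: [2.2, -9.2, -3.9]
width: 0.0135
gripper_force: 5.7
t: 14.3
eef_pos: [0.6163, 0.0307, 0.1978]
ee_rot: [-3.137, -0.002, -3.118]
force: [3.0, -12.8, -3.5]
width: 0.0068
gripper_force: 40.0
```

```bash
python3 -m crank '[{"dx":-0.006,"dy":0,"dz":0.001,"twist":0,"grip":-1},{"dx":-0.013,"dy":0,"dz":0.0016,"twist":0,"grip":-1},{"dx":-0.02,"dy":0,"dz":0.0017,"twist":0,"grip":-1},{"dx":-0.027,"dy":0,"dz":0.0012,"twist":0,"grip":-1},{"dx":-0.033,"dy":0,"dz":0.0005,"twist":0,"grip":-1}]' 40
python3 - <<'E'
from h import *
im=snap('top','t8.png');hsv=cv2.cvtColor(im,cv2.COLOR_RGB2HSV)
m=cv2.inRange(hsv,(0,130,60),(6,255,255));m[:100]=0;m[220:]=0;m[:,:300]=0;m[:,400:]=0
v,u=np.nonzero(m);print(u.min(),u.max(),v.min(),v.max(),v.mean())
E
```

```text
t: 14.72
eef_pos: [0.5832, 0.0339, 0.1987]
ee_rot: [3.141, 0.0, -3.117]
force: [0.7, -0.6, 0.2]
width: 0.001
gripper_force: 0.0
348 354 149 152 150.6153846153846
```

The hinge is stiffer than the pinch can hold, so I will push the bar instead. The closed fingers go over it and come down behind the sleeve, where there is now room in front of the pipe.

```bash
python3 -m crank '[{"dx":0,"dy":0,"dz":0.04,"twist":0,"grip":-1},{"dx":0,"dy":0,"dz":0.08,"twist":0,"grip":-1},{"dx":0,"dy":-0.03,"dz":0.085,"twist":0,"grip":-1},{"dx":0,"dy":-0.06,"dz":0.085,"twist":0,"grip":-1},{"dx":0.01,"dy":-0.085,"dz":0.085,"twist":0,"grip":-1}]' 40
python3 -m crank '[{"dx":0.02,"dy":0,"dz":0,"twist":0,"grip":-1},{"dx":0.04,"dy":0,"dz":0,"twist":0,"grip":-1},{"dx":0.055,"dy":0,"dz":0,"twist":0,"grip":-1},{"dx":0.055,"dy":0,"dz":0,"twist":0,"grip":-1},{"dx":0.055,"dy":0,"dz":0,"twist":0,"grip":-1}]' 40
```

```text
t: 15.18
eef_pos: [0.5933, -0.0513, 0.2856]
ee_rot: [3.14, 0.003, -3.114]
force: [1.0, 1.4, -0.6]
width: 0.0003
gripper_force: 0.0
t: 15.6
eef_pos: [0.6491, -0.0506, 0.2827]
ee_rot: [3.141, -0.001, -3.116]
force: [-0.0, -0.5, -0.4]
width: 0.0005
gripper_force: 0.0
```

```bash
python3 -m crank '[{"dx":0,"dy":0,"dz":-0.015,"twist":0,"grip":-1},{"dx":0,"dy":0,"dz":-0.03,"twist":0,"grip":-1},{"dx":0,"dy":0,"dz":-0.045,"twist":0,"grip":-1},{"dx":0,"dy":0,"dz":-0.058,"twist":0,"grip":-1},{"dx":0,"dy":0,"dz":-0.058,"twist":0,"grip":-1}]' 40
```

```text
t: 16.02
eef_pos: [0.6467, -0.0505, 0.223]
ee_rot: [3.141, -0.004, -3.116]
force: [-0.4, -0.5, -0.8]
width: 0.0004
gripper_force: 0.0
```

No contact on the way down. Now I push forward.

```bash
python3 -m crank '[{"dx":-0.01,"dy":0,"dz":0,"twist":0,"grip":-1},{"dx":-0.02,"dy":0,"dz":0,"twist":0,"grip":-1},{"dx":-0.03,"dy":0,"dz":0,"twist":0,"grip":-1},{"dx":-0.043,"dy":-0.001,"dz":0,"twist":0,"grip":-1},{"dx":-0.056,"dy":-0.001,"dz":0,"twist":0,"grip":-1}]' 40
python3 - <<'E'
from h import *
im=snap('top','t9.png');hsv=cv2.cvtColor(im,cv2.COLOR_RGB2HSV)
m=cv2.inRange(hsv,(0,130,60),(6,255,255));m[:100]=0;m[220:]=0;m[:,:300]=0;m[:,400:]=0
v,u=np.nonzero(m);print(len(u) and (u.min(),u.max(),v.min(),v.max(),v.mean()))
E
```

```text
t: 16.43
eef_pos: [0.592, -0.0519, 0.2268]
ee_rot: [3.141, 0.002, -3.116]
force: [2.0, 0.0, -0.4]
width: 0.0005
gripper_force: 0.9
(np.int64(345), np.int64(345), np.int64(167), np.int64(167), np.float64(167.0))
```

```bash
python3 -m crank '[{"dx":0.01,"dy":0,"dz":0.01,"twist":0,"grip":-1},{"dx":0.01,"dy":0,"dz":0.04,"twist":0,"grip":-1},{"dx":0.0,"dy":0,"dz":0.075,"twist":0,"grip":0},{"dx":-0.01,"dy":0,"dz":0.085,"twist":6,"grip":0.2},{"dx":-0.0185,"dy":0,"dz":0.085,"twist":13,"grip":0.2}]' 40
python3 -m crank '[{"dx":0,"dy":0,"dz":0,"twist":7,"grip":0.2},{"dx":0,"dy":0,"dz":0,"twist":14,"grip":0.2},{"dx":0,"dy":0,"dz":0,"twist":21,"grip":0.2},{"dx":0,"dy":0,"dz":0,"twist":28,"grip":0.2},{"dx":0,"dy":0,"dz":0,"twist":35,"grip":0.2}]' 40
python3 -m crank '[{"dx":0,"dy":0,"dz":0,"twist":7,"grip":0.2},{"dx":0,"dy":0,"dz":0,"twist":14,"grip":0.2},{"dx":0,"dy":0,"dz":0,"twist":21,"grip":0.2},{"dx":0,"dy":0,"dz":0,"twist":28,"grip":0.2},{"dx":0,"dy":0,"dz":0,"twist":35,"grip":0.2}]' 40
python3 -m crank '[{"dx":0,"dy":0,"dz":0,"twist":7,"grip":0.2},{"dx":0,"dy":0,"dz":0,"twist":7,"grip":0.2},{"dx":0,"dy":0,"dz":0,"twist":7,"grip":0.2},{"dx":0,"dy":0,"dz":0,"twist":7,"grip":0.2},{"dx":0,"dy":0,"dz":0,"twist":7,"grip":0.2}]' 40
python3 - <<'E'
from h import *
T=wpose();np.save('T10.npy',T);im=snap('wrist','w10.png');hsv=cv2.cvtColor(im,cv2.COLOR_RGB2HSV)
m=cv2.inRange(hsv,(0,130,60),(6,255,255));m[225:]=0
c=max(cv2.findContours(m,0,1)[0],key=cv2.contourArea);r=cv2.minAreaRect(c);print(r);print(wray(T,*r[0],.247),arm.get_state()['ee_rot'])
E
```

```text
t: 16.9
eef_pos: [0.5747, -0.0521, 0.3155]
ee_rot: [-3.141, 0.007, -2.885]
force: [-0.0, 0.2, -0.8]
width: 0.0154
gripper_force: 0.0
t: 17.32
eef_pos: [0.5735, -0.052, 0.3117]
ee_rot: [-3.141, 0.001, -2.272]
force: [0.5, 0.1, -0.4]
width: 0.048
gripper_force: 0.0
t: 17.73
eef_pos: [0.5736, -0.052, 0.3116]
ee_rot: [-3.14, 0.001, -1.662]
force: [-0.2, 0.4, -0.4]
width: 0.0527
gripper_force: 0.0
t: 18.15
eef_pos: [0.5741, -0.052, 0.3109]
ee_rot: [-3.141, 0.0, -1.548]
force: [-0.3, 0.2, 0.6]
width: 0.0528
gripper_force: 0.0
((324.5, 195.0), (58.0, 15.0), 90.0)
[ 0.57136217 -0.06455855  0.247     ] [-3.14136830e+00  5.45063964e-05 -1.54775312e+00]
```

View pics/w10.png

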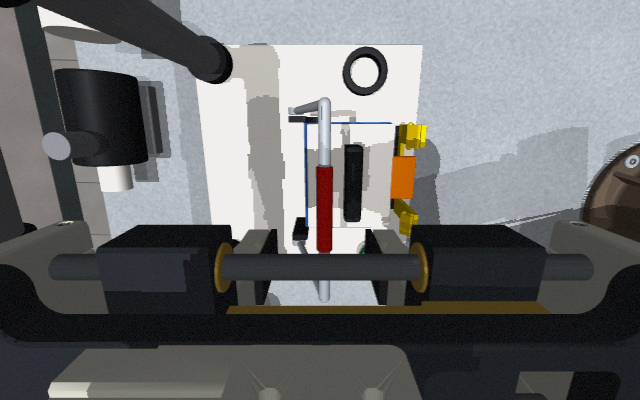

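The sleeve (324,208) is centred between the fingers, and the lid below is still seated. I descend and take the sleeve.

```bash
python3 -m crank '[{"dx":-0.002,"dy":0,"dz":-0.02,"twist":0,"grip":0.2},{"dx":-0.002,"dy":0,"dz":-0.045,"twist":0,"grip":0.2},{"dx":-0.002,"dy":0,"dz":-0.07,"twist":0,"grip":0.2},{"dx":-0.002,"dy":0,"dz":-0.083,"twist":0,"grip":0.2},{"dx":-0.002,"dy":0,"dz":-0.083,"twist":0,"grip":-0.5}]' 40
python3 -m crank '[{"dx":0,"dy":0,"dz":0,"twist":0,"grip":-1},{"dx":0,"dy":0,"dz":0,"twist":0,"grip":-1},{"dx":0,"dy":0,"dz":0,"twist":0,"grip":-1},{"dx":0,"dy":0,"dz":0,"twist":0,"grip":-1},{"dx":0,"dy":0,"dz":0,"twist":0,"grip":-1}]' 40
python3 -m crank '[{"dx":0,"dy":0,"dz":0,"twist":0,"grip":-1},{"dx":0,"dy":0,"dz":0,"twist":0,"grip":-1},{"dx":0,"dy":0,"dz":0,"twist":0,"grip":-1},{"dx":0,"dy":0,"dz":0,"twist":0,"grip":-1},{"dx":0,"dy":0,"dz":0,"twist":0,"grip":-1}]' 40
```

```text
t: 18.62
eef_pos: [0.5704, -0.0521, 0.2241]
ee_rot: [3.136, -0.0, -1.547]
force: [0.6, -0.2, -0.0]
width: 0.0503
gripper_force: 0.0
t: 19.03
eef_pos: [0.5727, -0.052, 0.2285]
ee_rot: [-3.14, 0.0, -1.546]
force: [-0.3, -0.1, 0.3]
width: 0.018
gripper_force: 0.0
t: 19.45
eef_pos: [0.5724, -0.052, 0.2282]
ee_rot: [-3.141, -0.0, -1.545]
force: [-3.3, 0.4, 6.6]
width: 0.0126
gripper_force: 40.0
```

```bash
python3 -m crank '[{"dx":-0.0101,"dy":0,"dz":-0.0026,"twist":0,"grip":-1},{"dx":-0.0199,"dy":0,"dz":-0.006,"twist":0,"grip":-1},{"dx":-0.0319,"dy":-0.001,"dz":-0.0113,"twist":0,"grip":-1},{"dx":-0.043,"dy":-0.001,"dz":-0.0178,"twist":0,"grip":-1},{"dx":-0.0537,"dy":-0.001,"dz":-0.0254,"twist":0,"grip":-1}]' 40
python3 -m crank '[{"dx":-0.0097,"dy":0,"dz":-0.0085,"twist":0,"grip":-1},{"dx":-0.0184,"dy":0,"dz":-0.018,"twist":0,"grip":-1},{"dx":-0.0264,"dy":-0.001,"dz":-0.0283,"twist":0,"grip":-1},{"dx":-0.0332,"dy":-0.001,"dz":-0.0393,"twist":0,"grip":-1},{"dx":-0.0361,"dy":-0.001,"dz":-0.0452,"twist":0,"grip":-1}]' 40
python3 - <<'E'
from h import *
print(arm.get_state()['eef_pos']);im=snap('top','t11.png');hsv=cv2.cvtColor(im,cv2.COLOR_RGB2HSV)
m=cv2.inRange(hsv,(0,130,60),(6,255,255));m[:130]=0;m[230:]=0;m[:,:300]=0;m[:,400:]=0
v,u=np.nonzero(m);print(len(u) and (u.min(),u.max(),v.min(),v.max(),v.mean()))
E
```

```text
t: 19.87
eef_pos: [0.5204, -0.0529, 0.2031]
ee_rot: [-3.136, 0.0, -1.545]
force: [7.4, -2.2, -1.7]
width: 0.0131
gripper_force: 40.0
t: 20.28
eef_pos: [0.4846, -0.0536, 0.1573]
ee_rot: [-3.136, 0.001, -1.545]
force: [5.4, 0.2, 2.5]
width: 0.0126
gripper_force: 40.0
[ 0.48464533 -0.05355001  0.1572747 ]
0
```

Still held, with the bail at about 0.48 rad. I go a little lower, then release and press from above with closed fingers.

```bash
python3 -m crank '[{"dx":-0.003,"dy":0,"dz":-0.006,"twist":0,"grip":-1},{"dx":-0.006,"dy":0,"dz":-0.014,"twist":0,"grip":-1},{"dx":-0.006,"dy":0,"dz":-0.014,"twist":0,"grip":-1},{"dx":-0.006,"dy":0,"dz":-0.014,"twist":0,"grip":-0.4},{"dx":-0.006,"dy":0,"dz":-0.014,"twist":0,"grip":-0.4}]' 40
python3 -m crank '[{"dx":0,"dy":0,"dz":0,"twist":0,"grip":-0.4},{"dx":0,"dy":0,"dz":0.015,"twist":0,"grip":-0.4},{"dx":0,"dy":0,"dz":0.035,"twist":0,"grip":-0.4},{"dx":-0.004,"dy":0,"dz":0.045,"twist":0,"grip":-1},{"dx":-0.004,"dy":0,"dz":0.045,"twist":0,"grip":-1}]' 40
python3 -m crank '[{"dx":0,"dy":0,"dz":0,"twist":0,"grip":-1},{"dx":0,"dy":0,"dz":0,"twist":0,"grip":-1},{"dx":0,"dy":0,"dz":0,"twist":0,"grip":-1},{"dx":0,"dy":0,"dz":0,"twist":0,"grip":-1},{"dx":0,"dy":0,"dz":0,"twist":0,"grip":-1}]' 40
```

```text
t: 20.75
eef_pos: [0.4766, -0.054, 0.1429]
ee_rot: [-3.141, 0.0, -1.546]
force: [-1.0, 0.5, 0.4]
width: 0.0212
gripper_force: 0.0
t: 21.17
eef_pos: [0.473, -0.0539, 0.19]
ee_rot: [-3.138, 0.001, -1.545]
force: [0.5, -0.2, 0.2]
width: 0.0181
gripper_force: 0.0
t: 21.58
eef_pos: [0.4722, -0.0541, 0.1874]
ee_rot: [3.141, -0.0, -1.546]
force: [-0.1, -0.0, -0.1]
width: 0.0004
gripper_force: 0.0
```

```bash
python3 -m crank '[{"dx":0,"dy":0,"dz":-0.014,"twist":0,"grip":-1},{"dx":-0.001,"dy":0,"dz":-0.022,"twist":0,"grip":-1},{"dx":-0.001,"dy":0,"dz":-0.03,"twist":0,"grip":-1},{"dx":-0.002,"dy":0,"dz":-0.037,"twist":0,"grip":-1},{"dx":-0.002,"dy":0,"dz":-0.043,"twist":0,"grip":-1}]' 40
python3 -m crank '[{"dx":0,"dy":0,"dz":-0.004,"twist":0,"grip":-1},{"dx":0,"dy":0,"dz":-0.008,"twist":0,"grip":-1},{"dx":0,"dy":0,"dz":-0.012,"twist":0,"grip":-1},{"dx":0,"dy":0,"dz":-0.016,"twist":0,"grip":-1},{"dx":0,"dy":0,"dz":-0.018,"twist":0,"grip":-1}]' 40
```

```text
t: 22.0
eef_pos: [0.4697, -0.0542, 0.144]
ee_rot: [3.14, -0.0, -1.546]
force: [-2.2, 0.2, 1.6]
width: 0.0003
gripper_force: 0.6
t: 22.42
eef_pos: [0.4708, -0.054, 0.1268]
ee_rot: [-3.141, -0.0, -1.545]
force: [-4.7, 0.8, 16.9]
width: 0.0006
gripper_force: 8.4
```

```bash
python3 -m crank '[{"dx":0,"dy":0,"dz":-0.001,"twist":0,"grip":-1},{"dx":0,"dy":0,"dz":-0.002,"twist":0,"grip":-1},{"dx":0,"dy":0,"dz":-0.002,"twist":0,"grip":-1},{"dx":0,"dy":0,"dz":-0.003,"twist":0,"grip":-1},{"dx":0,"dy":0,"dz":-0.003,"twist":0,"grip":-1}]' 40
```

```text
t: 22.83
eef_pos: [0.4709, -0.0541, 0.1264]
ee_rot: [-3.14, -0.001, -1.544]
force: [-13.0, 2.1, 26.8]
width: 0.0005
gripper_force: 13.8
```

It is against the hard stop at z 0.1264 with 27 N. I lift clear and check.

```bash
python3 -m crank '[{"dx":0,"dy":0,"dz":0.01,"twist":0,"grip":-1},{"dx":0,"dy":0,"dz":0.04,"twist":0,"grip":-1},{"dx":-0.01,"dy":0,"dz":0.08,"twist":0,"grip":-1},{"dx":-0.02,"dy":0.02,"dz":0.12,"twist":0,"grip":-1},{"dx":-0.02,"dy":0.05,"dz":0.14,"twist":0,"grip":-1}]' 40
python3 -m crank '[{"dx":0,"dy":0.03,"dz":0,"twist":0,"grip":-1},{"dx":0,"dy":0.05,"dz":0,"twist":0,"grip":-1},{"dx":0,"dy":0.05,"dz":0,"twist":0,"grip":-1},{"dx":0,"dy":0.05,"dz":0,"twist":0,"grip":-1},{"dx":0,"dy":0.05,"dz":0,"twist":0,"grip":-1}]' 40
python3 - <<'E'
from h import *
T=wpose();im=snap('wrist','w12.png')
hsv=cv2.cvtColor(im,cv2.COLOR_RGB2HSV)
m=cv2.inRange(hsv,(0,130,60),(6,255,255));m[225:]=0
c=max(cv2.findContours(m,0,1)[0],key=cv2.contourArea);r=cv2.minAreaRect(c);print(r)
for z in(.12,.138):print(wray(T,*r[0],z))
E
```

```text
t: 23.25
eef_pos: [0.4507, -0.005, 0.2679]
ee_rot: [-3.137, 0.001, -1.548]
force: [1.2, 0.7, -0.1]
width: 0.0005
gripper_force: 0.0
t: 23.67
eef_pos: [0.4506, 0.0459, 0.2639]
ee_rot: [-3.141, -0.0, -1.545]
force: [-0.6, -0.8, -0.4]
width: 0.0005
gripper_force: 0.0
((299.9569396972656, 87.52960968017578), (77.1368408203125, 13.172530174255371), 89.16968536376953)
[ 0.47437307 -0.05669683  0.12      ]
[ 0.47306893 -0.05472911  0.138     ]
```

View pics/w12.png

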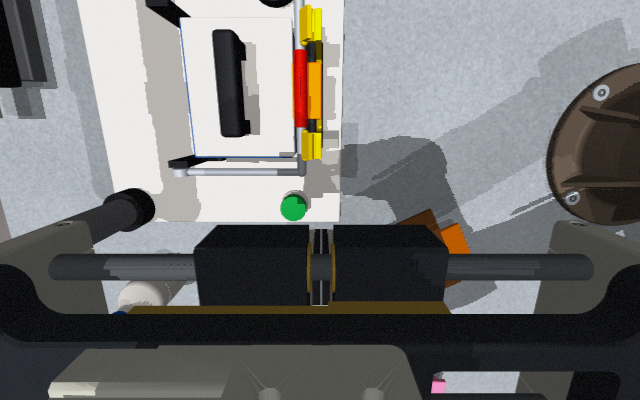

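The view shows the bar lying beneath both prongs (310,25) and (312,145), the red sleeve over the orange lip, and the lid flat. The gripper is clear of everything, so I hand in.

```bash
python3 -c "
from station import arm
print(arm.job_done())"
```

```text
the job is handed in; nothing more can be done
None
```

I handed the job in at about 24 s with the lid flat in the mouth, its lip towards the catch, and the bail pressed to its hard stop under both prongs; no score came back. Because the tool could not be tilted, I raised the bail to upright by pinching its arm and pushing the bar from behind, and only then took it by the red sleeve.

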